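# Find the loaded plate cassette and hold it up to the code reader

### The arm

A 7-joint arm with a two-finger parallel gripper is mounted at the origin on the work surface. World frame = base frame: x ahead of the robot, y to its left, z up, the work surface at z = 0. Lengths are in mm, angles in rad, forces in N, time in s.
With the tool pointing down it reaches from about 400 to 925 mm from the base axis. Payload 5.6 kg.
Tool frame: the origin (TCP) lies at the very end of the fingers, on their centre line; the grasp point (between the pads) lies r.tcp_to_grasp behind it (r.tcp_to_grasp is the distance from the TCP to the grasp point, in mm); z points along the fingers, y is the direction in which the jaws open and shut (so a half turn about z gives the same grasp; the last joint's range is limited). The gripper opens to 85 mm and grips with 20 to 120 N. Pads are 22 mm wide; open, the fingers measure 114 mm over their backs; the gripper's body (76 mm by 85 mm) begins 54 mm behind the grasp point. The pads swing forward as they close: fully open they stand 13 mm farther back than shut.
Start: joints at [-1.271, 0.468, -0.012, 1.603, 0.006, 1.071, -0.056], TCP at [218.522, 612.174, 231.29] pointing down, gripper open.
Joint ranges: [-2.53, 2.53], [-0.31, 2.02], [-1.57, 1.55], [0.28, 2.44], [-1.29, 4.43], [0.15, 1.84], [-2.92, 2.92]. Speed limits (rad/s): [2.57, 2.57, 3.14, 3.14, 3.14, 3.14, 3.14].

### API

Orientations are given as a unit quaternion [x, y, z, w].
In Python, from bench import r, eyes gives the robot as it stands. The module is installed in compiled form; this text tells all that it offers.
- The arm moves only by the tool send_rows, never from a script. Its argument "commands" is a list of rows, each a list of 7 numbers: the shift along the world's x, y, z in mm, then the turn, a rotation vector about the world's x, y, z in degrees, then the finger opening in mm, from 0 to 85.4. A call has 1 to 10 rows; each row shifts and turns the commanded pose from where the row before left it; what a row does not reach is not made up. A row lasts 1/8 s, in which the tool goes at most 62.5 mm and 10.7 degrees, less where a joint would pass 70% of its speed; a pose out of reach is approached as far as the arm can. A call with a gripper value outside its range is refused whole. The fingers move at their own pace and stop on an object; "newtons" is the grip in N (left out, the last holds). Time passes only in rows, so rows that do not move let the fingers close. It gives the time, the measured TCP pose, the force and the opening at its end, in the units of the state.
- r.sense(): the state, without advancing time (a new reading comes with each control period).
- eyes.get_image(name): name is "side" or "top"; returns a dict with "image" (384x512x3 uint8, blue, green, red), "range_z" (384x512 float32, mm along the optical axis (not along the pixel's ray), 0 where there is no reading), "fx", "fy", "cx", "cy" (pixels), "k1" (the pictures are not rectified: a ray, as slopes to the right and down, at radius r is drawn at 1 + k1 r^2 times it, then the intrinsics apply), "rvec" (rotation vector, rad) and "tvec" (3), from world to camera coordinates, as OpenCV has them. Camera axes: x right, y down, z forward; pixel columns grow to the right and rows downward; lengths in mm; the calibration is good to about 2 mm. A picture is of the moment at which its call begins.
- r.sign_off(): hands the job in, once; it reports no verdict.
The state is a dict: "clock": time; "qpos": joint angles; "qvel": joint speeds; "joint_torque": joint torques, N m; "tool_pos": TCP position; "tool_rot": TCP orientation; "wrist_force": force on the tool from outside, world axes, zero at the start; "torque": the same for the moment, N m; "grip_width": finger opening in mm.
Only numpy, scipy, OpenCV 4.12 (cv2) and the standard library are available. Lean on these libraries where they do the work, as an engineer would, in place of code of your own. Each camera call takes 0.05 s, during which the arm holds its last target. There are 200 camera calls.

### The job

Three look-alike black plate cassettes stand in the white rack, but only one has a detector plate in it and is clearly heavier: find it by lifting them a little, and leave the empty ones fully seated in their own slots. Draw the loaded one out and hold it up in front of the code reader, its white label facing the reader's window squarely, centred on it and about 12 cm away, touching neither reader nor rack. The job finishes with you still holding it there, steady; do not disturb the reader or the bottles and screwdriver around.

Things in the scene. Friction and masses are not known exactly. Their poses are not given: they have to be found in the camera images.
- rack: White plastic rack, fixed, 206 x 130 mm, origin under its centre. Three slots at x = -70, 0, +70 mm, each lying along the rack's y. A cassette stands on the 10 mm floor, its side edges in vertical grooves (1.5 mm play each way) that end 70 mm above the table: it is free once lifted 60 mm. The middle 84 mm of a slot is open. All labels face the rack's +x.
- cassette_1: One of three look-alike black cassettes (their looks do not tell which is loaded). Panel 14 mm thick (x), 100 wide (y), body 95 tall; the 44 mm wide grip tab in the middle of its top, also 14 mm thick, reaches up to 130. Grip tab (and body below) from above on its flat faces. Origin: centre of bottom edge; z up; x out of the label's face. Empty 0.15-0.21 kg, loaded 0.42-0.58 kg.
- cassette_2: One of three look-alike black cassettes (their looks do not tell which is loaded). Panel 14 mm thick (x), 100 wide (y), body 95 tall; the 44 mm wide grip tab in the middle of its top, also 14 mm thick, reaches up to 130. Grip tab (and body below) from above on its flat faces. Origin: centre of bottom edge; z up; x out of the label's face. Empty 0.15-0.21 kg, loaded 0.42-0.58 kg.
- cassette_3: One of three look-alike black cassettes (their looks do not tell which is loaded). Panel 14 mm thick (x), 100 wide (y), body 95 tall; the 44 mm wide grip tab in the middle of its top, also 14 mm thick, reaches up to 130. Grip tab (and body below) from above on its flat faces. Origin: centre of bottom edge; z up; x out of the label's face. Empty 0.15-0.21 kg, loaded 0.42-0.58 kg.
- cassette_1_label (a point): Centre of the white code label (56 x 42 mm) on the face of cassette_1, 45 mm above its bottom edge and 7.5 mm out from its mid-plane; same axes as the cassette: x points straight out of the label.
- cassette_2_label (a point): Centre of the white code label (56 x 42 mm) on the face of cassette_2, 45 mm above its bottom edge and 7.5 mm out from its mid-plane; same axes as the cassette: x points straight out of the label.
- cassette_3_label (a point): Centre of the white code label (56 x 42 mm) on the face of cassette_3, 45 mm above its bottom edge and 7.5 mm out from its mid-plane; same axes as the cassette: x points straight out of the label.
- reader: Code reader on a fixed stand: dark round foot 120 mm across, origin under its centre, 18 mm thick steel column, and at 360 mm height a fork with the tilting head. It faces its own -x.
- reader_window (a point): Centre of the amber window on the front end of the reader's white head (110 x 62 x 44 mm, blue stripes lengthwise), 70 mm ahead of its tilt axis. The head is tipped 29 to 46 deg down, held by friction. The reader looks along the window's -x; its y is level. A label presented squarely lies on the window's -x line, its own x axis parallel to and pointing the same way as the window's x.
- glass_bottle_1: Loose clear glass bottle with black cap, 86 mm diameter, 178 mm tall; origin at the centre of its foot. Bystander.
- glass_bottle_2: The other such glass bottle. Bystander.
- white_bottle_1: Loose white plastic bottle, 64 mm diameter, 126 mm tall; origin at the centre of its foot. Bystander.
- white_bottle_2: The other such white bottle. Bystander.
- wash_bottle: Loose white wash bottle with red cap and bent spout, 68 mm diameter, 203 mm tall; origin at the centre of its foot. Bystander.
- screwdriver: Loose screwdriver lying on the table. Bystander.
Mind the look-alikes: they are no part of the job. Leave any orange or purple look-alike of the cassette_2 alone.

How it is judged (in metres and radians):
On the way:
1. the loaded cassette is drawn up clear of the rack in the gripper (((height (world z) of cassette_1 above 0.085 m and contact force between the fingers and cassette_1 above 1 N and contact force between cassette_1 and rack below 0.05 N and contact force between cassette_1 and reader below 0.05 N and contact force between cassette_2 and rack between 0.8 and 3.2 N and contact force between cassette_3 and rack between 0.8 and 3.2 N) or (height (world z) of cassette_2 above 0.085 m and contact force between the fingers and cassette_2 above 1 N and contact force between cassette_2 and rack below 0.05 N and contact force between cassette_2 and reader below 0.05 N and contact force between cassette_1 and rack between 0.8 and 3.2 N and contact force between cassette_3 and rack between 0.8 and 3.2 N) or (height (world z) of cassette_3 above 0.085 m and contact force between the fingers and cassette_3 above 1 N and contact force between cassette_3 and rack below 0.05 N and contact force between cassette_3 and reader below 0.05 N and contact force between cassette_1 and rack between 0.8 and 3.2 N and contact force between cassette_2 and rack between 0.8 and 3.2 N))), for 0.2 s.
At the end, for the whole second after the job is handed in: The loaded cassette is held still, over 10 cm up, touching neither rack nor reader; its label centre is 7 to 17 cm before the reader's window, within 3.5 cm of its axis, facing it within 17 degrees of square; the two light cassettes rest in the rack, seated within 10 mm of where they began (((x of cassette_1_label in the frame of reader_window between -0.17 and -0.07 m and y of cassette_1_label in the frame of reader_window between -0.035 and 0.035 m and z of cassette_1_label in the frame of reader_window between -0.035 and 0.035 m and angle between the x axis of cassette_1 and the x axis of reader_window, either way round below 0.3 rad and angle between cassette_1's own x axis and vertical below 1.45 rad and height (world z) of cassette_1 above 0.1 m and contact force between the fingers and cassette_1 above 1 N and contact force between cassette_1 and rack below 0.05 N and contact force between cassette_1 and reader below 0.05 N and contact force between cassette_2 and rack between 0.8 and 3.2 N and contact force between cassette_3 and rack between 0.8 and 3.2 N and linear speed of cassette_1 below 0.03 m/s and angular speed of cassette_1 below 0.15 rad/s and distance of each of cassette_2, cassette_3 from where it was at the start of the episode below 0.01 m and angle between each of cassette_2, cassette_3's own z axis and vertical below 0.12 rad) or (x of cassette_2_label in the frame of reader_window between -0.17 and -0.07 m and y of cassette_2_label in the frame of reader_window between -0.035 and 0.035 m and z of cassette_2_label in the frame of reader_window between -0.035 and 0.035 m and angle between the x axis of cassette_2 and the x axis of reader_window, either way round below 0.3 rad and angle between cassette_2's own x axis and vertical below 1.45 rad and height (world z) of cassette_2 above 0.1 m and contact force between the fingers and cassette_2 above 1 N and contact force between cassette_2 and rack below 0.05 N and contact force between cassette_2 and reader below 0.05 N and contact force between cassette_1 and rack between 0.8 and 3.2 N and contact force between cassette_3 and rack between 0.8 and 3.2 N and linear speed of cassette_2 below 0.03 m/s and angular speed of cassette_2 below 0.15 rad/s and distance of each of cassette_1, cassette_3 from where it was at the start of the episode below 0.01 m and angle between each of cassette_1, cassette_3's own z axis and vertical below 0.12 rad) or (x of cassette_3_label in the frame of reader_window between -0.17 and -0.07 m and y of cassette_3_label in the frame of reader_window between -0.035 and 0.035 m and z of cassette_3_label in the frame of reader_window between -0.035 and 0.035 m and angle between the x axis of cassette_3 and the x axis of reader_window, either way round below 0.3 rad and angle between cassette_3's own x axis and vertical below 1.45 rad and height (world z) of cassette_3 above 0.1 m and contact force between the fingers and cassette_3 above 1 N and contact force between cassette_3 and rack below 0.05 N and contact force between cassette_3 and reader below 0.05 N and contact force between cassette_1 and rack between 0.8 and 3.2 N and contact force between cassette_2 and rack between 0.8 and 3.2 N and linear speed of cassette_3 below 0.03 m/s and angular speed of cassette_3 below 0.15 rad/s and distance of each of cassette_1, cassette_2 from where it was at the start of the episode below 0.01 m and angle between each of cassette_1, cassette_2's own z axis and vertical below 0.12 rad))); the arm keeps its last pose, push and grip.
It fails at once if a glass bottle is pushed away or knocked over (distance of any of glass_bottle_1, glass_bottle_2 from where it was at the start of the episode above 0.03 m or angle between any of glass_bottle_1, glass_bottle_2's own z axis and vertical above 0.3 rad).
It fails at once if a white bottle is pushed away or knocked over (distance of any of white_bottle_1, white_bottle_2 from where it was at the start of the episode above 0.03 m or angle between any of white_bottle_1, white_bottle_2's own z axis and vertical above 0.3 rad).
It fails at once if the wash bottle is pushed away or knocked over (distance of wash_bottle from where it was at the start of the episode above 0.03 m or angle between wash_bottle's own z axis and vertical above 0.3 rad).
It fails at once if the screwdriver is pushed away (distance of screwdriver from where it was at the start of the episode above 0.03 m).
It fails at once if the reader's head is knocked out of its setting (distance of reader_window from where it was at the start of the episode above 0.012 m).
It also fails if it takes over 58 s, if anything falls off the work surface, if the arm or the gripper's body presses on something with over 40 N, if the wrist force passes 120 N, or if a joint passes its speed limit or range.

## Working session

There is one attempt and no reset: what is moved stays moved. The work goes in short steps, Python scripts to look and compute and a tool call to move; the robot and the scene stay as the last step left them, time stands still between calls to the robot, and variables do not carry over. Pictures are saved under pics/ and viewed, about 8 in all and at most 12, crops included, and the job is handed in when it is done.

Besides the shell and the picture viewer there is one more tool, called after "Call:" by a JSON object that holds its "api" and its "payload". send_rows: Moves the arm, as the interface text tells. Its arguments: {"type":"object","properties":{"commands":{"type":"array","items":{"type":"array","items":{"type":"number"}}},"newtons":{"type":"number"}},"required":["commands"]}

```bash
mkdir -p pics; cat > h.py <<'E'
import numpy as np, cv2
from bench import r, eyes
def get(n):
    d=eyes.get_image(n); d['R']=cv2.Rodrigues(np.array(d['rvec'],float))[0]; d['t']=np.array(d['tvec'],float).reshape(3); return d
def slopes(d,px):
    px=np.atleast_2d(np.array(px,float)); K=np.array([[d['fx'],0,d['cx']],[0,d['fy'],d['cy']],[0,0,1.]])
    return cv2.undistortPoints(px.reshape(-1,1,2),K,np.array([d['k1'],0,0,0,0.])).reshape(-1,2)
def onz(d,px,z):
    s=slopes(d,px); ray=np.c_[s,np.ones(len(s))]@d['R']; o=-d['R'].T@d['t']
    return o+ray*((z-o[2])/ray[:,2])[:,None]
def pts(d,px):
    px=np.atleast_2d(px).astype(int); z=d['range_z'][px[:,1],px[:,0]]; s=slopes(d,px)
    return (np.c_[s*z[:,None],z]-d['t'])@d['R']
def cloud(d):
    h,w=d['range_z'].shape; u,v=np.meshgrid(np.arange(w),np.arange(h))
    P=pts(d,np.c_[u.ravel(),v.ravel()]).reshape(h,w,3); P[d['range_z']<=0]=np.nan; return P
E
python3 - <<'E'
from h import *
for n in('side','top'):
    d=get(n); cv2.imwrite(f'pics/{n}1.png',cv2.resize(d['image'],(768,576))); print(n,-d['R'].T@d['t'],d['R'][2],d['fx'],d['k1'],(d['range_z']>0).mean())
s=r.sense(); print(s, r.tcp_to_grasp)
E
```

```text
side [ 145.14338122 -694.29498446 1211.34698348] [ 0.309184    0.53741099 -0.78459842] 415.96632185761086 0.0025334481933138643 0.9962005615234375
top [ 440.74049303   -9.95959548 1410.02459125] [ 0.09313803 -0.00970512 -0.9956059 ] 441.46605849841995 0.031176036266782333 0.995880126953125
{'clock': 0.1, 'qpos': array([-1.27094502,  0.46829005, -0.01160324,  1.60354994,  0.00599757,
        1.07138086, -0.05630645]), 'qvel': array([-1.10247481e-04, -1.51244352e-03,  1.49145582e-04, -4.42394108e-03,
        8.16281192e-07,  9.47797096e-04, -1.20629445e-04]), 'joint_torque': array([ 9.85802835e-04, -5.33522093e+01,  2.16337619e-02, -2.51965874e+01,
        1.15189247e-02,  4.24443904e-03, -9.44059678e-06]), 'tool_pos': array([218.40441995, 611.67226013, 230.42534568]), 'tool_rot': array([ 1.70622498e-01,  9.85336150e-01, -7.92844106e-04, -7.99784631e-05]), 'wrist_force': array([ 0.34000431, -0.04592617, -0.0435545 ]), 'torque': array([-0.05153958, -0.00703343,  0.03930961]), 'grip_width': 85.30024658434274} 18.700000000000003
```

View pics/top1.png

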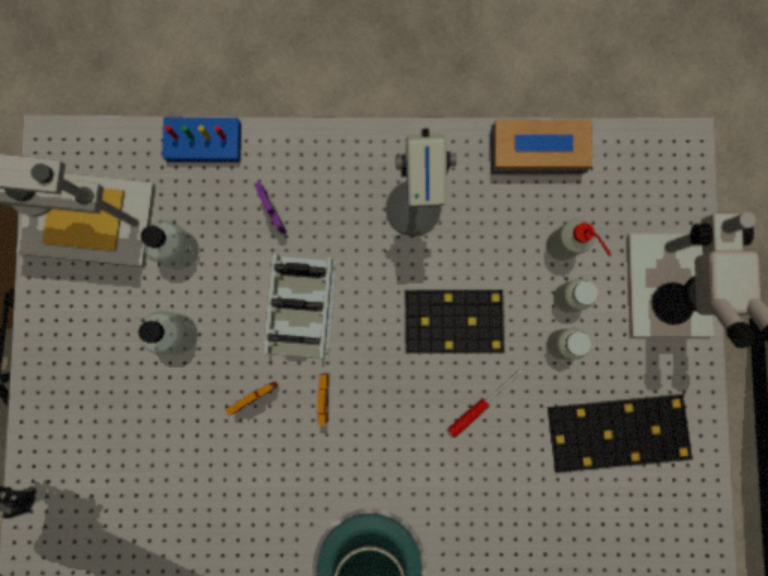

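View pics/side1.png

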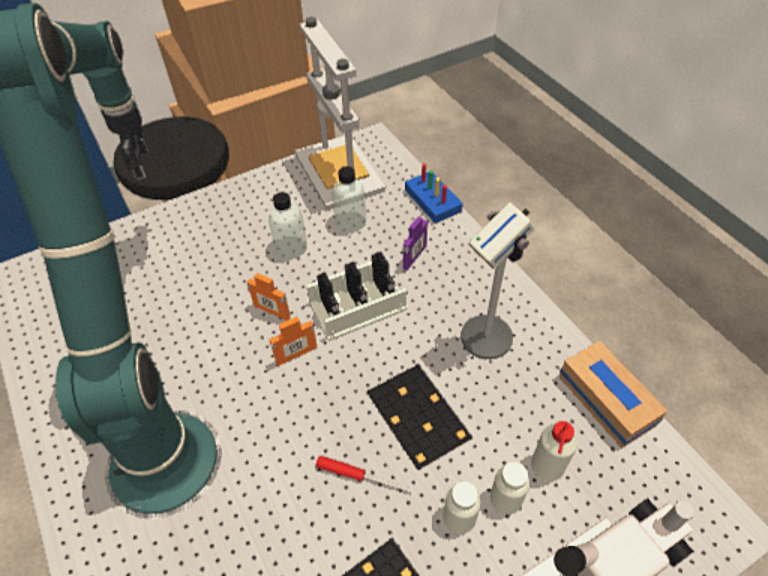

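The top view (768 px wide) shows the rack at (300,307), with black tabs at (300,268), (298,303) and (296,338). The reader head is at (427,170), with its front end toward the robot. Things that could be mistaken for the cassettes: the orange ones at (252,398) and (323,399), and the purple one at (270,208). My targets are the three black ones in the rack. Next I'll take a close crop and measure.

```bash
python3 - <<'E'
from h import *
T=get('top');S=get('side')
a=cv2.resize(T['image'][160:250,165:235],None,fx=6,fy=6,interpolation=cv2.INTER_CUBIC)
b=cv2.resize(S['image'][155:230,195:280],None,fx=540/75,fy=540/75,interpolation=cv2.INTER_CUBIC)
b=b[:,:380] if 0 else cv2.resize(b,(380,335)); b=cv2.copyMakeBorder(b,0,205,0,0,cv2.BORDER_CONSTANT)
c=cv2.resize(S['image'][130:185,300:365],(242,205),interpolation=cv2.INTER_CUBIC); b[335:540,:242]=c
cv2.imwrite('pics/crop1.png',cv2.convertScaleAbs(np.hstack([a,b]),alpha=1.4))
P=cloud(T); hsv=cv2.cvtColor(T['image'],cv2.COLOR_BGR2HSV)
m=(hsv[...,2]<75)&(P[...,2]>100)&(P[...,2]<140); m[:, :165]=0;m[:,235:]=0
n,l,st,c=cv2.connectedComponentsWithStats(m.astype(np.uint8))
for i in range(1,n):
    if st[i,4]>15:
        px=np.argwhere(l==i)[:,::-1]; box=cv2.minAreaRect(onz(T,px,130)[:,:2].astype(np.float32))
        print(c[i],st[i,4],np.nanmedian(P[l==i],0).round(1),np.nanmax(P[l==i][:,2]),box)
# rack outline: white above 55..75
m=(P[...,2]>50)&(P[...,2]<78); m[:,:165]=0;m[:,235:]=0;m[:160]=0;m[250:]=0
px=np.argwhere(m)[:,::-1]; print('rack',cv2.minAreaRect(onz(T,px,70)[:,:2].astype(np.float32)))
# reader head
for d,n in((T,'T'),(S,'S')):
    Q=cloud(d); m=(Q[...,2]>330)&(np.abs(Q[...,1]+110)<120)&(Q[...,0]>500)&(Q[...,0]<1000)&(Q[...,2]<470)
    q=Q[m]; print(n,m.sum(),np.nanmin(q,0).round(),np.nanmax(q,0).round(),q.mean(0).round())
# bystanders
Q=P; 
for nm,(u,v) in dict(g1=(153,237),g2=(151,331),w1=(575,344),w2=(582,293),wash=(584,232)).items(): print(nm,pts(T,[(u*2//3,v*2//3)]).round())
E
```

```text
[198.98473282 178.86259542] 131 [601.4 137.3 107.7] 139.74255333626104 ((601.2994995117188, 137.78387451171875), (94.19856262207031, 17.531570434570312), 84.83002471923828)
[187.51785714 201.69642857] 56 [534.  177.8 107.3] 139.72766853973576 ((533.3116455078125, 164.61305236816406), (50.79432678222656, 14.039133071899414), 82.86363983154297)
[206.77777778 203.07936508] 63 [530.8 116.4 105.8] 139.99725391837043 ((529.1438598632812, 115.15315246582031), (39.168670654296875, 14.111075401306152), 83.66039276123047)
[183.72727273 224.72727273] 44 [466.2 185.9 106.4] 139.86090576893588 ((465.701904296875, 176.6424560546875), (34.57621765136719, 11.508100509643555), 89.96134185791016)
[202.62666667 226.56      ] 75 [460.3 127.2 108. ] 139.84964748267842 ((461.6988525390625, 128.85140991210938), (55.081016540527344, 13.365995407104492), 85.20596313476562)
[229.85714286 375.35714286] 28 [ 48.5  44.7 124.2] 139.989195197603 ((46.3304443359375, 45.84850311279297), (5.817374229431152, 40.016727447509766), 43.808902740478516)
rack ((533.8934326171875, 147.13668823242188), (121.12589263916016, 204.76202392578125), 85.4717788696289)
T 1461 [ 677. -141.  331.] [790. -42. 401.] [731. -91. 373.]
S 1059 [ 676. -146.  330.] [790. -42. 398.] [ 727. -103.  366.]
g1 [[652. 403. 181.]]
g2 [[479. 404. 177.]]
w1 [[ 454. -397.  124.]]
w2 [[ 553. -414.  125.]]
wash [[ 667. -407.  169.]]
```

View pics/crop1.png

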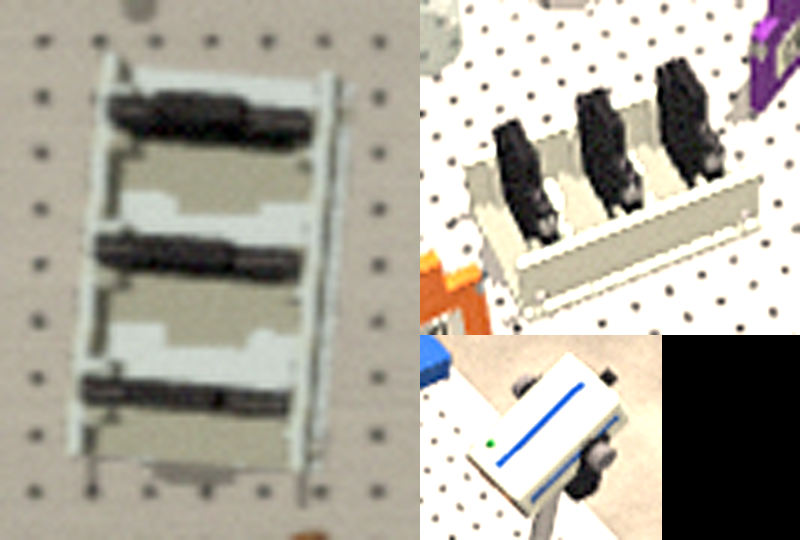

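The crops confirm three black cassettes in the white rack. No label shows on their robot-side faces, so the labels probably face +x; I'll check that when one is lifted. Next I'll fit the reader head and refine the tab positions.

```bash
python3 - <<'E'
from h import *
T=get('top');S=get('side')
P=cloud(T)
yaw=np.radians(-4.5); ex=np.array([np.cos(yaw),np.sin(yaw)]); ey=np.array([-ex[1],ex[0]])
m=(P[...,2]>122)&(P[...,2]<150)&(np.hypot(P[...,0]-534,P[...,1]-147)<120)&(cv2.cvtColor(T['image'],cv2.COLOR_BGR2GRAY)<75)
px=np.argwhere(m)[:,::-1]; q=onz(T,px,140)[:,:2]-[533.9,147.1]; a=q@ex;b=q@ey
for c in(-70,0,70):
    k=abs(a-c)<25; print('tab',c,k.sum(),np.median(a[k]),b[k].min(),b[k].max(),(533.9+a[k].mean()*ex[0]+b[k].mean()*ey[0],147.1+a[k].mean()*ex[1]+b[k].mean()*ey[1]))
res=[]
for d in(T,S):
    Q=cloud(d); g=d['image'].astype(int)
    m=(Q[...,2]>325)&(abs(Q[...,1]+95)<70)&(Q[...,0]>650)&(Q[...,0]<820)&(g.max(2)>120)
    idx=np.argwhere(m); q=Q[m]
    for _ in range(6):
        c=q.mean(0); n=np.linalg.svd(q-c)[2][2]; n*=np.sign(n[2]); k=abs((q-c)@n)<3+10*(_<1); q=q[k]; idx=idx[k]
    w=np.array([n[0],n[1],0]) # downslope direction
    print('n',n.round(3),len(q),'tilt',np.degrees(np.arccos(n[2])),'downslope yaw',np.degrees(np.arctan2(n[1],n[0])))
    f=np.cross(n,[0,0,1]); u=f/np.linalg.norm(f); v=np.cross(u,n); # v: along slope
    # edges by intersecting pixel rays with plane
    s=slopes(d,idx[:,::-1]); ray=np.c_[s,np.ones(len(s))]@d['R']; o=-d['R'].T@d['t']
    X=o+ray*(((c-o)@n)/(ray@n))[:,None]
    uv=np.c_[(X-c)@u,(X-c)@v].astype(np.float32); box=cv2.minAreaRect(uv); 
    cen=c+u*box[0][0]+v*box[0][1]; print('u',u,'v',v,'box',box,'centre',cen.round(1))
E
```

```text
tab -70 77 -70.339815832405 -22.998050874251003 22.568632947207174 (np.float64(463.74683321528886), np.float64(152.7349413056056))
tab 0 78 -0.8644267361254996 -22.803247690332377 20.935198502353508 (np.float64(532.9452582240891), np.float64(146.82210022644426))
tab 70 81 68.27442986524365 -22.888344386745807 21.321268991129443 (np.float64(601.9634211489387), np.float64(141.62036959470976))
n [-0.51  -0.035  0.86 ] 762 tilt 30.721510360956273 downslope yaw -176.06007885393115
u [-0.06871042  0.99763665  0.        ] v [0.85762886 0.05906763 0.51086569] box ((0.2198352813720703, -0.4060783386230469), (58.906436920166016, 105.13644409179688), 0.3991512358188629) centre [725.2 -94.2 373. ]
n [-0.521 -0.067  0.851] 540 tilt 31.670637946361097 downslope yaw -172.64038622960666
u [-0.12809656  0.9917617   0.        ] v [0.84406883 0.10902046 0.52503557] box ((-1.0485763549804688, -1.8497695922851562), (59.49860382080078, 109.53240203857422), 3.188709259033203) centre [721.1 -97.9 367.8]
```

Call:
{"api": "send_rows", "payload": {"commands": [[27.3, -51, 0, 0, 0, -8.32, 45], [27.3, -51, 0, 0, 0, -8.32, 45], [27.3, -51, 0, 0, 0, -8.32, 45], [27.3, -51, 0, 0, 0, -8.32, 45], [27.3, -51, 0, 0, 0, -8.32, 45], [27.3, -51, 0, 0, 0, -8.32, 45], [27.3, -51, 0, 0, 0, -8.32, 45], [27.3, -51, 0, 0, 0, -8.32, 45], [27.3, -51, 0, 0, 0, -8.32, 45], [0, 0, 0, 0, 0, 0, 45]], "newtons": 40}}

```text
clock: 1.55
tool_pos: [466.1, 148.7, 231.7]
tool_rot: [0.738, 0.675, 0.0, 0.001]
wrist_force: [-0.9, 0.5, -1.2]
grip_width: 45.2
```

Call:
{"api": "send_rows", "payload": {"commands": [[0, 0, -50, 0, 0, 0, 45], [0, 0, -40, 0, 0, 0, 45], [0, 0, 0, 0, 0, 0, 45], [0, 0, 0, 0, 0, 0, 45]]}}

```text
clock: 2.05
tool_pos: [464.9, 154.0, 142.5]
tool_rot: [0.734, 0.679, 0.001, 0.0]
wrist_force: [0.3, -0.0, 0.3]
grip_width: 44.8
```

Call:
{"api": "send_rows", "payload": {"commands": [[-1, -1, -22, 0, 0, 0, 45], [0, 0, -20, 0, 0, 0, 45], [0, 0, -10, 0, 0, 0, 45], [0, 0, 0, 0, 0, 0, 45], [0, 0, 0, 0, 0, 0, 8], [0, 0, 0, 0, 0, 0, 8], [0, 0, 0, 0, 0, 0, 8], [0, 0, 0, 0, 0, 0, 8], [0, 0, 0, 0, 0, 0, 8], [0, 0, 0, 0, 0, 0, 8]]}}

```text
clock: 3.3
tool_pos: [463.7, 152.5, 90.2]
tool_rot: [0.734, 0.679, 0.001, -0.0]
wrist_force: [-1.5, -0.2, 6.5]
grip_width: 13.5
```

Call:
{"api": "send_rows", "payload": {"commands": [[0, 0, 5, 0, 0, 0, 8], [0, 0, 5, 0, 0, 0, 8], [0, 0, 5, 0, 0, 0, 8], [0, 0, 0, 0, 0, 0, 8], [0, 0, 0, 0, 0, 0, 8], [0, 0, 0, 0, 0, 0, 8], [0, 0, 0, 0, 0, 0, 8]]}}

```text
clock: 4.18
tool_pos: [463.1, 152.1, 104.1]
tool_rot: [0.734, 0.679, -0.0, -0.0]
wrist_force: [-0.2, -0.2, -4.5]
grip_width: 13.5
```

```bash
python3 - <<'E'
from h import *
for i in range(4):
    d=get('side'); print(r.sense()['wrist_force'].round(2),r.sense()['torque'].round(2))
cv2.imwrite('pics/crop2.png',cv2.convertScaleAbs(cv2.resize(d['image'][130:240,180:300],(720,600) if 0 else (654,600),interpolation=cv2.INTER_CUBIC),alpha=1.4))
E
```

```text
[-0.6   0.53 -3.89] [-0.05  0.03  0.  ]
[ 0.4  -0.65 -4.56] [ 0.01 -0.05  0.  ]
[ 0.23 -0.11 -5.24] [-0.02 -0.03  0.  ]
[-0.08  0.21 -4.83] [-0.04 -0.01  0.02]
```

View pics/crop2.png

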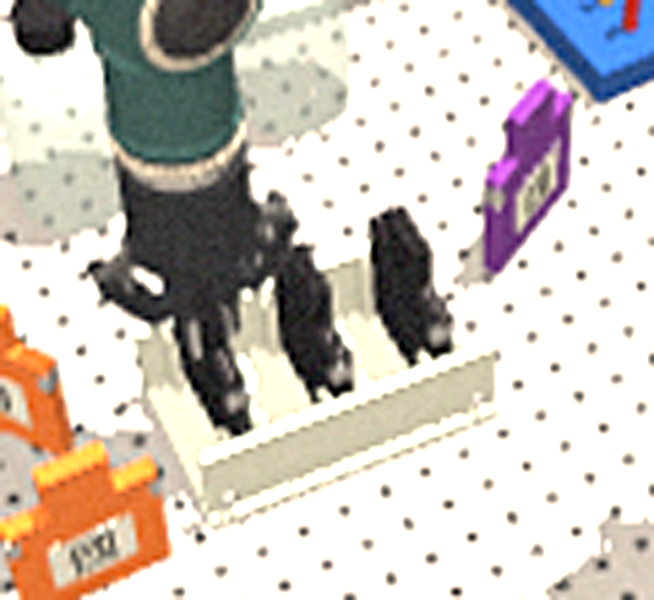

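The picture shows the nearest cassette lifted in the gripper, with the other two still seated. The load is about 4.6 N, which fits the loaded one. I'll draw it out and weigh it again when free.

Call:
{"api": "send_rows", "payload": {"commands": [[0, 0, 10, 0, 0, 0, 8], [0, 0, 10, 0, 0, 0, 8], [0, 0, 15, 0, 0, 0, 8], [0, 0, 20, 0, 0, 0, 8], [0, 0, 30, 0, 0, 0, 8], [0, 0, 40, 0, 0, 0, 8], [0, 0, 40, 0, 0, 0, 8], [0, 0, 0, 0, 0, 0, 8], [0, 0, 0, 0, 0, 0, 8], [0, 0, 0, 0, 0, 0, 8]], "newtons": 60}}

```text
clock: 5.62
tool_pos: [462.2, 151.8, 268.0]
tool_rot: [0.734, 0.679, -0.001, -0.0]
wrist_force: [-0.0, -0.1, -4.9]
grip_width: 13.5
```

```bash
python3 - <<'E'
from h import *
for i in range(4):
    d=get('side'); print(r.sense()['wrist_force'].round(2))
s=r.sense();print(s['tool_pos'],s['qpos'].round(2))
cv2.imwrite('pics/crop3.png',cv2.convertScaleAbs(cv2.resize(d['image'][100:240,170:310],(600,600),interpolation=cv2.INTER_CUBIC),alpha=1.4))
E
```

```text
[ 0.43 -0.2  -4.64]
[-0.04  0.18 -5.02]
[-0.43 -0.22 -4.52]
[-0.58 -0.01 -5.06]
[462.8847872  151.97878827 268.50027832] [-0.8   0.15  0.46  1.97 -0.07  1.04 -0.39]
```

View pics/crop3.png

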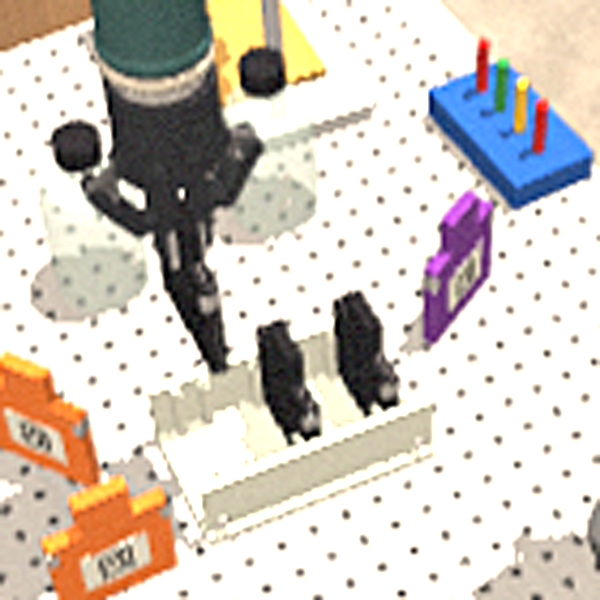

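Free of the rack it weighs about 4.8 N (0.49 kg), so this is the loaded one. The picture shows no label on the robot-side face, and the other two are still seated. Moving to the reader.

Call:
{"api": "send_rows", "payload": {"commands": [[0, -20, 3, 0, 0, 1.24, 8], [0, -40, 3, 0, 0, 1.24, 8], [0, -45, 3, 0, 0, 1.24, 8], [0, -45, 3, 0, 0, 1.24, 8], [0, -45, 3, 0, 0, 1.24, 8], [0, -40, 3, 0, 0, 1.24, 8], [0, -24.5, 2, 0, 0, 1.24, 8], [0, 0, 0, 0, 0, 0, 8]]}}

```text
clock: 6.82
tool_pos: [462.9, -109.6, 289.3]
tool_rot: [0.683, 0.731, -0.0, 0.0]
wrist_force: [0.1, 0.4, -4.2]
grip_width: 13.2
```

Call:
{"api": "send_rows", "payload": {"commands": [[15, 0, 0, 0.44, -6.18, 0, 8], [15, 0, 0, 0.44, -6.18, 0, 8], [15, 0, 0, 0.44, -6.18, 0, 8], [15, 0, 0, 0.44, -6.18, 0, 8], [15, 0, 0, 0.44, -6.18, 0, 8], [0, 0, 0, 0, 0, 0, 8], [0, 0, 0, 0, 0, 0, 8], [0, 0, 0, 0, 0, 0, 8]]}}

```text
clock: 7.82
tool_pos: [538.5, -106.9, 289.5]
tool_rot: [0.656, 0.706, 0.195, 0.182]
wrist_force: [0.2, -0.8, -4.8]
grip_width: 13.3
```

```bash
python3 - <<'E'
from h import *
from scipy.spatial.transform import Rotation as Ro
T=get('top');S=get('side'); s=r.sense()
print(s['clock'],s['tool_pos'],Ro.from_quat(s['tool_rot']).as_matrix().round(3),s['qpos'].round(2),s['wrist_force'])
a=cv2.resize(T['image'][70:200,220:330],(500,591),interpolation=cv2.INTER_CUBIC)[:,100:]
b=cv2.resize(S['image'][100:230,240:370],(400,400),interpolation=cv2.INTER_CUBIC); b=cv2.copyMakeBorder(b,0,191,0,0,cv2.BORDER_CONSTANT)
cv2.imwrite('pics/crop4.png',cv2.convertScaleAbs(np.hstack([a,b]),alpha=1.3))
for nm,d in(('T',T),('S',S)):
    P=cloud(d); g=d['image'].astype(int)
    m=(P[...,2]>200)&(P[...,2]<330)&(abs(P[...,1]+105)<60)&(P[...,0]>500)&(P[...,0]<640)&(g.min(2)>75)
    q=P[m]; print(nm,len(q))
    if len(q)>20:
        c=np.median(q,0); q=q[np.linalg.norm(q-c,axis=1)<45]; c=q.mean(0); n=np.linalg.svd(q-c)[2][2]; print(c.round(1),n.round(3),np.argwhere(m).mean(0))
E
```

```text
7.925 [ 538.46669679 -107.13438095  289.45323331] [[-0.073  0.855  0.513]
 [ 0.997  0.063  0.037]
 [-0.001  0.514 -0.858]] [-0.46 -0.03  0.69  2.2  -0.3   0.47  0.54] [-0.84620906  0.59429223 -4.46184164]
T 103
[564.5 -99.4 260.8] [-0.87  -0.09  -0.485] [187.33980583 283.04854369]
S 104
[ 538.7 -136.7  292.3] [ 0.739 -0.071  0.67 ] [208.875      284.95192308]
```

View pics/crop4.png

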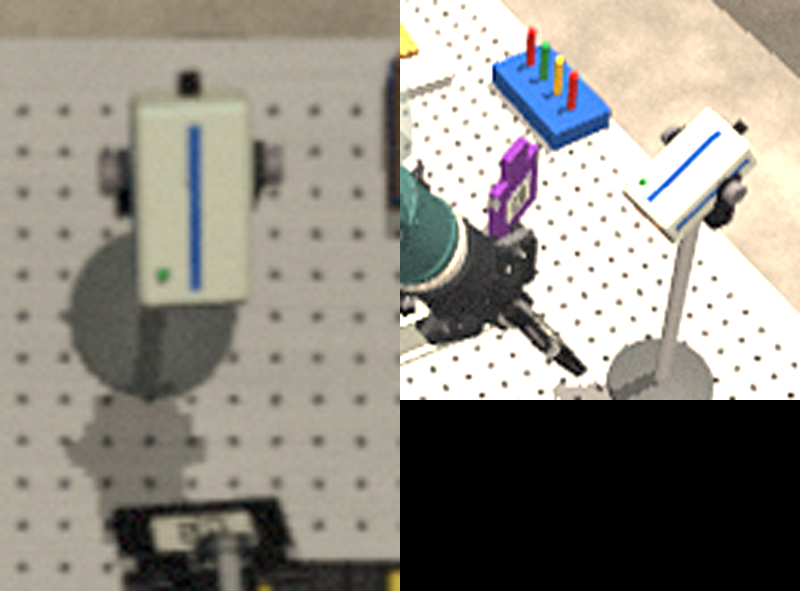

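The top crop shows the white label facing up toward the reader. Its bottom edge is centred at crop (194,505), parallel to the head's front edge at (194,301). The label is about 137 mm out and 12 mm high, so I'll make the last correction.

Call:
{"api": "send_rows", "payload": {"commands": [[7, 0, -0.5, 0, 0, 0, 8], [7, 0, -0.5, 0, 0, 0, 8], [7, 0, -0.5, 0, 0, 0, 8], [0, 0, 0, 0, 0, 0, 8], [0, 0, 0, 0, 0, 0, 8], [0, 0, 0, 0, 0, 0, 8], [0, 0, 0, 0, 0, 0, 8], [0, 0, 0, 0, 0, 0, 8]]}}

```text
clock: 8.93
tool_pos: [559.2, -107.4, 287.9]
tool_rot: [0.656, 0.706, 0.195, 0.182]
wrist_force: [-0.1, 0.2, -3.4]
grip_width: 13.5
```

```bash
python3 - <<'E'
from h import *
from scipy.spatial.transform import Rotation as Ro
T=get('top'); S=get('side'); s=r.sense(); M=Ro.from_quat(s['tool_rot']).as_matrix()
lab=s['tool_pos']+35*M[:,2]+7.5*M[:,1]; x=np.array([.855,.06,.515]); z=np.array([-.514,-.036,.857]); y=np.cross(z,x); d=lab-[687,-98,323]
print(s['clock'],s['tool_pos'],lab,'in window',d@x,d@y,d@z,np.degrees(np.arccos(M[:,1]@x)),abs(s['qvel']).max(),s['wrist_force'],s['grip_width'])
P=cloud(T); g=cv2.cvtColor(T['image'],cv2.COLOR_BGR2GRAY)
m=(g<70)&(P[...,2]>205)&(P[...,2]<245)&(P[...,0]>560)&(P[...,0]<640)&(abs(P[...,1]+105)<90); q=P[m]
print('body low part y',q[:,1].min(),q[:,1].max(),len(q))
m=(P[...,2]>325)&(P[...,2]<345)&(abs(P[...,1]+95)<50)&(P[...,0]>650)&(P[...,0]<720); print('head front y',P[m][:,1].min(),P[m][:,1].max(),P[m][:,0].min())
m=(P[...,2]>120)&(P[...,2]<150)&(np.hypot(P[...,0]-534,P[...,1]-147)<120)&(g<75); n,l,st,c=cv2.connectedComponentsWithStats(m.astype(np.uint8))
for i in range(1,n):
    if st[i,4]>15: print('left in rack',np.argwhere(l==i).shape, onz(T,np.argwhere(l==i)[:,::-1],140).mean(0), P[l==i][:,2].max())
E
```

```text
9.025 [ 559.2010328  -107.28593085  287.87500476] [ 583.58857976 -105.53568334  261.73243053] in window -120.42170358314684 -0.27809065376067893 0.9184475726111714 0.7137497835534534 0.0021642410645416246 [-0.11602558 -0.20119636 -4.1737793 ] 13.13584564989834
body low part y -152.12785736177514 -53.803019361697196 108
head front y -126.09170490244502 -62.23956663477264 676.890204121049
left in rack (81, 2) [601.78391928 141.22617604 140.        ] 145.83461905712903
left in rack (75, 2) [532.81047283 147.1795726  140.        ] 145.9344360735114
```

```bash
python3 -c "
from h import *
print(r.sign_off())"
```

```text
the job is handed in; nothing more can be done
None
```

The loaded cassette is being held in front of the reader with its label facing the window, and the job is handed in; sign-off gives no verdict.

**Finding it:** The first cassette I lifted, in the slot nearest the robot, read about 4.6 N in the grooves and 4.8 N free of the rack. That is about 0.49 kg, within the loaded range, so I did not lift the other two.

**Last checks (clock about 9 s of 58):**
- **Label position:** by arm pose and my fit of the reader head, the label is 120 mm from the window, within 1 mm of its axis and about 1° off square.
- **Label direction:** the top camera showed the white label facing the reader, just before a final 21 mm move.
- **Steadiness:** the joints were still, with the grip set at 60 N and the fingers at 13 mm.
- **Empty cassettes:** both are in their slots, within 1 mm of their first measured positions.

**Disagreements:**
- **Sideways centring:** a rough camera check put the cassette's centre at y = -103 mm and the head's front at about -94 mm, so it could be 5–9 mm off to the side. The limit is 35 mm.
- **Reader tilt:** the two views gave 30.7° and 31.7°; I used 31°.
- **Wrist force:** it still varies by about 0.7 N between readings.

I did not re-measure the bottles, screwdriver or reader head at the end, but the planned moves kept clear of all of them.

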